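Hold the gel tank's cover over its threaded holes

TASK

Pull the yellow-handled temperature probe up out of the red gel tank, lower it into the steel beaker and let it go there. Then pick up the blue cover plate by its black handle and hold it level, hovering about 15 mm above the tank's four brass lugs without touching the tank, so that seen from above each threaded hole lies wholly within a hole of the cover and a colleague can start the thumbscrews. Finish while still holding the cover there, and leave the other things on the bench alone.

Things in the scene. Friction and masses are not known exactly. Their poses are not given: they have to be found in the camera images.
- tank: Red gel tank, fixed, 180 mm (its x) x 120 mm (its y), walls 48 mm high. In each corner a brass lug 24 x 24 mm, top at 60 mm (the tank's highest part), with a 6 mm threaded hole at x = +-73, y = +-43 mm. Origin: centre of underside, z up. Inside: white deck 27 mm high and, at x = +45, y = 0 mm, an upright white sleeve (top 47 mm above the bench, bore 13 mm) holding the probe.
- probe: Loose temperature probe, 170 mm long, 0.06 kg, standing upright in the tank's sleeve with its tip 9 mm above the bench: steel rod 9.6 mm thick, and from 112 to 170 mm above the tip a yellow round grip 18 mm thick. Origin: the tip (lower end); its z axis runs along the rod to the yellow end. It can lean a few degrees in the sleeve.
- beaker: Loose steel beaker, upright, open at the top, 70 mm across at the rim, 100 mm high, wall 3 mm, floor about 5 mm thick, 0.4 kg. Origin: centre of the underside. It may stand to the left or right of the tank; the cover lies on the other side.
- cover: Loose blue plate lying flat on the bench, 180 mm (its x) x 120 mm (its y) x 6 mm, about 0.3 kg, with 14 mm through holes at x = +-73, y = +-43 mm (the tank's pattern; half a turn fits too). Central solid black handle rib on top: 90 mm long (x), 16 mm thick (y), 6 to 42 mm above the underside. Centre of mass under the handle's middle. Origin: centre of underside, z up.
- tank_hole0 (a point): Mouth of the threaded hole at the tank's +x +y corner, 60 mm above the bench.
- cover_hole0 (a point): Centre of the cover's hole at its +x +y corner, at the level of its underside.
- tank_hole1 (a point): Mouth of the threaded hole at the tank's -x +y corner, 60 mm above the bench.
- cover_hole1 (a point): Centre of the cover's hole at its -x +y corner, at the level of its underside.
- tank_hole2 (a point): Mouth of the threaded hole at the tank's -x -y corner, 60 mm above the bench.
- cover_hole2 (a point): Centre of the cover's hole at its -x -y corner, at the level of its underside.
- tank_hole3 (a point): Mouth of the threaded hole at the tank's +x -y corner, 60 mm above the bench.
- cover_hole3 (a point): Centre of the cover's hole at its +x -y corner, at the level of its underside.
- screw_dish: Bystander: shallow glass dish, 72 mm across, 14 mm high, with brass thumbscrews in it (tops 20 mm high). Origin: centre of underside. Leave alone.
- reagent: Bystander: amber bottle with blue cap, 70 mm across, 150 mm tall. Origin: centre of underside. Leave alone.
- wash_bottle: Bystander: white bottle with red cap, 68 mm across, 170 mm tall. Origin: centre of underside. Leave alone.
- tube_rack: Bystander: orange rack, 80 x 130 mm, 47 mm high with its tubes. Origin: centre of underside. Leave alone.
- tip_box: Bystander: blue box with clear lid, 78 x 113 mm, 62 mm high. Origin: centre of underside. Leave alone.
- timer: Bystander: white timer with a green display, 65 x 65 mm, 20 mm high, lying flat. Origin: centre of underside. Leave alone.
Not all that is in view belongs to the job. There is more than one size of the probe; the one meant has the size given above.

How it is judged (in metres and radians):
On the way, in this order (a step that is already met when the one before it is completed fails the run):
1. the probe is drawn out of the tank in the gripper, its tip above the tank's top (z of probe in the frame of tank above 0.06 m and contact force between the fingers and probe above 0.3 N), for 0.1 s.
2. the probe stands in the upright beaker, let go (horizontal distance between probe and beaker below 0.04 m and z of probe in the frame of beaker between -0.005 and 0.035 m and contact force between the fingers and probe below 0.05 N and angle between beaker's own z axis and vertical below 0.15 rad), for 0.2 s.
At the end, for the whole second after the job is handed in: Cover held still by the fingers alone, underside 4 to 30 mm above the lugs, level within 0.08 rad, each hole within 4 mm (horizontally) of a threaded hole, either way round, touching neither tank, probe nor beaker; probe let go in the upright beaker, its tip under 35 mm up (all of step 2 and ((horizontal distance between cover_hole0 and tank_hole0 below 0.004 m and horizontal distance between cover_hole1 and tank_hole1 below 0.004 m and horizontal distance between cover_hole2 and tank_hole2 below 0.004 m and horizontal distance between cover_hole3 and tank_hole3 below 0.004 m) or (horizontal distance between cover_hole0 and tank_hole2 below 0.004 m and horizontal distance between cover_hole1 and tank_hole3 below 0.004 m and horizontal distance between cover_hole2 and tank_hole0 below 0.004 m and horizontal distance between cover_hole3 and tank_hole1 below 0.004 m)) and z of cover in the frame of tank between 0.064 and 0.09 m and angle between cover's own z axis and vertical below 0.08 rad and contact force between the fingers and cover above 1 N and contact force between cover and tank below 0.05 N and contact force between cover and probe below 0.05 N and contact force between cover and beaker below 0.05 N and linear speed of cover below 0.02 m/s); the arm keeps its last pose, push and grip.
It fails at once if a bystander is shifted by more than 30 mm (distance of any of screw_dish, reagent, wash_bottle, tube_rack, tip_box, timer from where it was at the start of the episode above 0.03 m).
It fails at once if the cover strikes or rests on the tank (more than 2 N) (contact force between cover and tank above 2 N).
It fails at once if the probe is dropped from a height (falls free faster than 1 m/s) (linear speed of probe above 1 m/s and contact force between the fingers and probe below 0.05 N).
It fails at once if the beaker is knocked over (angle between beaker's own z axis and vertical above 0.6 rad).
It also fails if it takes over 56 s, if anything falls off the work surface, if the arm or the gripper's body presses on something with over 40 N, if the wrist force passes 120 N, or if a joint passes its speed limit or range.

ROBOT

A 6-joint arm with a two-finger parallel gripper is mounted at the origin on the work surface. World frame = base frame: x ahead of the robot, y to its left, z up, the work surface at z = 0. Lengths are in mm, angles in rad, forces in N, time in s.
With the tool pointing down it reaches from about 225 to 875 mm from the base axis. Payload 3.4 kg.
Tool frame: the origin (TCP) lies on the front face of the gripper's body, between the roots of the fingers; the fingertips stand 73 mm ahead of it and the grasp point (between the pads) lies 54 mm ahead of it; z points along the fingers, y is the line along which they close (so a half turn about z gives the same grasp; the last joint's range is limited). The gripper opens to 85 mm and grips with 20 to 120 N. Pads are 22 mm wide; open, the fingers measure 114 mm over their backs; the gripper's body (76 mm by 85 mm) begins 54 mm behind the grasp point. The pads swing forward as they close: fully open they stand 13 mm farther back than shut.
Start: joints at [1.216, 0.276, 1.505, -0, 1.361, -0.121], TCP at [133.226, 559.38, 303.928] pointing down, gripper open.
Joint ranges: [-2.89, 2.89], [-0.75, 2.08], [0.22, 2.7], [-1.18, 4.32], [0.11, 2.71], [-2.7, 2.7]. Speed limits (rad/s): [2.57, 2.57, 3.14, 3.14, 3.14, 3.14].

INTERFACE

Orientations are given as a rotation vector (axis times angle).
In Python, from workcell import bot gives the robot as it stands.
- The arm moves only by the shell command python3 -m handwheel 'ROWS' [FORCE]. ROWS is JSON, one flat list of numbers, 7 for each row, row after row: the shift along the tool's x, y, z normalised to -1 to 1, where 1 is 500 mm, then the turn, a rotation vector about the tool's x, y, z normalised to -1 to 1, where 1 is 90 degrees, then the closure, from -1 (fully open) to 1 (shut). A call has 1 to 5 rows; each row shifts and turns the commanded pose from where the row before left it, along the tool's axes as they then stand; what a row does not reach is not made up. A row lasts 1/10 s, in which the tool goes at most 50 mm and 8.59 degrees, less where a joint would pass 70% of its speed; a pose out of reach is approached as far as the arm can. A call with a number of a shift or a turn outside -1 to 1 is refused whole. A call with a gripper value outside its range is refused whole. The fingers move at their own pace and stop on an object; FORCE is the grip in N (left out, the last holds). Time passes only in rows, so rows that do not move let the fingers close. It gives the time, the measured TCP pose, the force, the opening and the grip force at its end, in the units of the state.
- bot.get_state(): the state, without advancing time (a new reading comes with each control period).
- bot.capture(name): name is "side" or "top"; returns (picture, depth): 384x512x3 uint8, red, green, blue; 384x512 float32, mm along the optical axis (not along the pixel's ray), 0 where there is no reading.
- bot.get_calibration(name): a dict with "fov_y" (degrees; the focal length in pixels is half the picture's height over the tangent of half this angle, whatever the lens; pixels are square), "cx", "cy" (the principal point, pixels), "k1" (the pictures are not rectified: a ray, as slopes to the right and down, at radius r is drawn at 1 + k1 r^2 times it, then the intrinsics apply), "xyz" and "rotation" of the camera in the world. Camera axes: x right, y down, z forward; pixel columns grow to the right and rows downward; lengths in mm; the calibration is good to about 2 mm. A picture is of the moment at which its call begins. get_calibration takes no time and is no camera call.
- bot.finish_job(): hands the job in; it is judged then, once.
Trained networks look in the newest picture that a camera, given by its name, has taken for a name from the list of things; names that differ only in an ending like _2 or _b are one class to them, and where a whole thing is asked for, a point or a joint stands for the part that bears it (a point fixed in the world has none). Each returns a list of dicts, best first, with "score" (0 to 1); they miss things now and then, are a little off and sometimes report something else, mostly with a low value. They report only what shows in the picture. A call takes as long as a camera call. They do not tell look-alikes from the thing itself.
- bot.outline_of(camera, query): "region" (384x512 bool, what is visible of it).
- bot.mark_of(camera, query): "centre" ([x, y, z] in mm, in world coordinates, good to about 4 mm: a listed point, or the origin of a listed thing).
The state is a dict: "t": time; "q": joint angles; "joint_vel": joint speeds; "tau": joint torques, N m; "ee_pos": TCP position; "eef_rot": TCP orientation; "wrist_force": force on the tool from outside, world axes, zero at the start; "torque": the same for the moment, N m; "finger_gap": finger opening in mm; "finger_force": force on a finger pad.
Only numpy, scipy, OpenCV 4.12 (cv2) and the standard library are available. Lean on these libraries where they do the work, as an engineer would, in place of code of your own. Each camera call takes 0.05 s, during which the arm holds its last target. There are 200 camera calls.

## Working session

There is one attempt and no reset: what is moved stays moved. The work goes in short steps, Python scripts to look and compute and a shell command to move; the robot and the scene stay as the last step left them, time stands still between calls to the robot, and variables do not carry over. Pictures are saved under pics/ and viewed, at most 10 in all, crops included, and the job is handed in when it is done.

```bash
mkdir -p pics; ls
cat > h.py <<'E'
import numpy as np,cv2
from workcell import bot
from scipy.spatial.transform import Rotation as R
def cal(n):
    c=bot.get_calibration(n);f=192/np.tan(np.radians(c['fov_y'])/2)
    r=np.array(c['rotation'],float)
    Rm=r if r.shape==(3,3) else R.from_rotvec(r).as_matrix()
    return c,f,Rm,np.array(c['xyz'],float)
def rays(n,uv):
    c,f,Rm,t=cal(n);uv=np.atleast_2d(uv).astype(float)
    d=(uv-[c['cx'],c['cy']])/f;s=d.copy()
    for _ in range(20): s=d/(1+c['k1']*(s**2).sum(1,keepdims=True))
    return np.c_[s,np.ones(len(s))]
def pts(n,uv,depth):
    c,f,Rm,t=cal(n);return (rays(n,uv)*np.asarray(depth).reshape(-1,1))@Rm.T+t
def onplane(n,uv,z):
    c,f,Rm,t=cal(n);d=rays(n,uv)@Rm.T
    return t+d*((z-t[2])/d[:,2])[:,None]
def proj(n,p):
    c,f,Rm,t=cal(n);q=(np.atleast_2d(p)-t)@Rm;s=q[:,:2]/q[:,2:];s=s*(1+c['k1']*(s**2).sum(1,keepdims=True))
    return s*f+[c['cx'],c['cy']]
def cloud(n,D):
    v,u=np.mgrid[:384,:512];return pts(n,np.c_[u.ravel(),v.ravel()],D.ravel()).reshape(384,512,3)
E
python3 - <<'E'
from h import *
for n in('top','side'):
    print(bot.get_calibration(n))
    P,D=bot.capture(n);cv2.imwrite(f'pics/{n}0.png',P[...,::-1]);np.save(f'{n}0.npy',D)
    for q in ['tank','probe','beaker','cover','cover_hole0','tank_hole0','tank_hole1','tank_hole2','tank_hole3']:
        print(n,q,[(np.round(m['centre']).tolist(),round(m['score'],2),proj(n,m['centre']).round().tolist()) for m in bot.mark_of(n,q)])
print(bot.get_state())
E
```

```text
pics
{'fov_y': 42.746070944479, 'cx': 263.884021704956, 'cy': 191.83645415159035, 'k1': -0.15831799192651888, 'xyz': array([ 349.45488149,  -63.11601249, 1701.18188761]), 'rotation': array([-2.14644849,  2.17103345, -0.11275207])}
top tank []
top probe [([347.0, 32.0, -3.0], 0.58, [[241.0, 249.0]])]
top beaker [([422.0, -316.0, 1.0], 0.59, [[341.0, 225.0]]), ([765.0, -49.0, 3.0], 0.36, [[263.0, 130.0]])]
top cover [([442.0, 335.0, -2.0], 0.86, [[155.0, 222.0]])]
top cover_hole0 [([393.0, 406.0, 2.0], 0.91, [[135.0, 236.0]]), ([487.0, 270.0, -3.0], 0.73, [[173.0, 209.0]]), ([527.0, 348.0, -3.0], 0.73, [[152.0, 198.0]]), ([356.0, 335.0, -3.0], 0.66, [[155.0, 246.0]])]
top tank_hole0 [([428.0, -50.0, 60.0], 0.92, [[264.0, 224.0]]), ([586.0, 4.0, 62.0], 0.89, [[248.0, 177.0]]), ([569.0, -77.0, 60.0], 0.83, [[272.0, 182.0]]), ([448.0, 38.0, 60.0], 0.78, [[238.0, 218.0]]), ([356.0, 334.0, 1.0], 0.44, [[155.0, 246.0]])]
top tank_hole1 [([428.0, -50.0, 60.0], 0.92, [[264.0, 224.0]]), ([586.0, 4.0, 62.0], 0.89, [[248.0, 177.0]]), ([569.0, -77.0, 60.0], 0.83, [[272.0, 182.0]]), ([448.0, 38.0, 
[... 2144 characters left out ...]
0, 60.0], 0.62, [[271.0, 209.0]])]
{'t': 1.0, 'q': array([ 1.21599134e+00,  2.75902924e-01,  1.50488267e+00,  7.45830550e-06,
        1.36068877e+00, -1.20958039e-01]), 'joint_vel': array([ 0.00257664,  0.001189  ,  0.00127932,  0.00123737,  0.0004025 ,
       -0.00027517]), 'tau': array([ 2.53513963e-04, -4.16657245e+01, -2.46110791e+01, -8.23217420e-05,
       -3.40197596e-05, -9.47406846e-07]), 'ee_pos': array([133.23271805, 559.39017626, 303.93326318]), 'eef_rot': array([3.66489548e-01, 3.12012166e+00, 1.83272412e-04]), 'wrist_force': array([-0.0572257 , -0.43526507, -0.26506538]), 'torque': array([0.03956285, 0.02079677, 0.02317636]), 'finger_force': 0.0, 'finger_gap': 85.2835048129997}
```

View images.

View pics/top0.png

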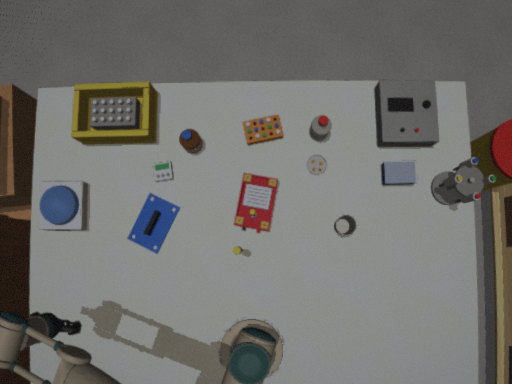

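View pics/side0.png

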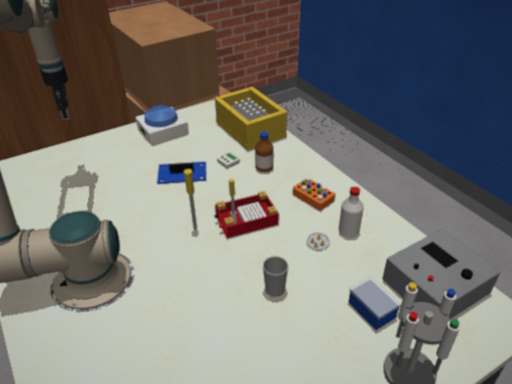

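The top view shows the tank at (256,203) with a yellow grip at (253,213), the cover at (154,222) and the beaker at (344,226). What could be taken for the probe:
- the yellow grip in the tank, top (253,213) / side (232,187)
- a longer, free-standing yellow probe, top (238,250) / side (189,180)
- a yellow pipette in the carousel, top (458,178)

The one in the tank fits the description. I'll check it in a crop and measure.

```bash
cat > m.py <<'E'
from h import *
from itertools import permutations
def fit(model,obs):
    # rigid 2D fit w/ assignment; obs Nx2
    best=None
    for p in permutations(range(4),len(obs)):
        M=model[list(p)];a=M-M.mean(0);b=obs-obs.mean(0)
        th=np.arctan2((a[:,0]*b[:,1]-a[:,1]*b[:,0]).sum(),(a*b).sum())
        Rr=np.array([[np.cos(th),-np.sin(th)],[np.sin(th),np.cos(th)]])
        t=obs.mean(0)-Rr@M.mean(0);e=np.abs(M@Rr.T+t-obs).max()
        if best is None or e<best[0]-1e-6: best=(e,t,np.degrees(th))
    return best
HM=np.array([[73,43],[-73,43],[-73,-43],[73,-43.]])
E
python3 - <<'E'
from m import *
T=cv2.imread('pics/top0.png');S=cv2.imread('pics/side0.png')
a=cv2.resize(T[165:265,210:290],None,fx=5,fy=5,interpolation=cv2.INTER_CUBIC)
b=cv2.resize(S[150:250,170:290],None,fx=3.3,fy=3.3,interpolation=cv2.INTER_CUBIC)
b=cv2.copyMakeBorder(b,0,500-b.shape[0],0,0,cv2.BORDER_CONSTANT)
cv2.imwrite('pics/crop.png',np.hstack([a,b])[:, :800])
for n in('top','side'):
    D=np.load(f'{n}0.npy');I=cv2.imread(f'pics/{n}0.png');C=cloud(n,D);hsv=cv2.cvtColor(I,cv2.COLOR_BGR2HSV)
    Y=((hsv[...,0]>18)&(hsv[...,0]<33)&(hsv[...,1]>130)&(hsv[...,2]>110)&(D>0)).astype(np.uint8)
    k,L,st,ce=cv2.connectedComponentsWithStats(Y)
    for i in range(1,k):
        if st[i,4]>8:
            c=C[L==i]; 
            if -200<np.median(c[:,1])<200: print(n,'yellow',ce[i].round(),st[i,4],c.min(0).round(),c.max(0).round(),np.median(c,0).round(1))
    bk=((hsv[...,2]<60)&(D>0)&(abs(C[...,0]-440)<70)&(abs(C[...,1]-335)<70));c=C[bk];c=c[c[:,2]>25];print(n,'handle',len(c),c.mean(0).round(1),c[:,2].max())
    bl=(hsv[...,0]>100)&(hsv[...,0]<125)&(hsv[...,1]>150)&(abs(C[...,0]-440)<120)&(abs(C[...,1]-335)<120)&(D>0)
    r=cv2.minAreaRect(C[bl][:,:2].astype(np.float32));print(n,'cover rect',r,np.median(C[bl][:,2]))
    be=(abs(C[...,0]-424)<60)&(abs(C[...,1]+318)<60)&(D>0)&(C[...,2]>90);c=C[be];print(n,'rim',cv2.minEnclosingCircle(c[:,:2].astype(np.float32)),np.percentile(c[:,2],[50,99]))
    z=(abs(C[...,0]-500)<120)&(abs(C[...,1]+20)<120)&(D>0)&(abs(C[...,2]-60)<4);print('lugs z',z.sum(),np.median(C[z][:,2]))
t={'top':np.array([[428,-50],[586,4],[569,-77],[448,38.]]),'side':np.array([[428,-52],[584,1],[439,37],[568,-77.]])}
for k in t: print(k,fit(HM,t[k]))
print(fit(HM,np.array([[393,406],[487,270],[527,348],[356,335.]])))
E
```

```text
top yellow [247. 178.] 31 [577.  -3.  52.] [594.  14.  68.] [585.3   7.1  62.2]
top yellow [272. 182.] 30 [558. -87.  47.] [577. -70.  68.] [569.3 -77.1  61.6]
top yellow [252. 211.] 19 [457. -19. 173.] [469.  -6. 186.] [463.2 -12.6 178.2]
top yellow [239. 220.] 34 [432.  25.  42.] [453.  45.  70.] [442.5  35.2  59.7]
top yellow [264. 225.] 32 [418. -59.  46.] [435. -42.  66.] [426.6 -48.4  59.4]
top yellow [237. 250.] 35 [334.  22. 224.] [352.  41. 238.] [343.1  31.5 231.6]
top handle 119 [437.7 337.2  40.5] 50.13641934917678
top cover rect ((438.57586669921875, 338.6024169921875), (117.6782455444336, 172.47467041015625), 63.3985595703125) 6.66383370242022
top rim ((421.7090759277344, -316.64544677734375), 35.019317626953125) [ 99.3833347  108.21643958]
lugs z 134 60.11878295398503
side yellow [188. 171.] 40 [334.  20.  22.] [444. 325. 237.] [343.2  30.9 232.4]
side yellow [231. 181.] 13 [455. -22. 175.] [466. -12. 184.] [461.8 -17.5 180.9]
side handle 114 [436.1 334.3  36.4] 49.878440943178475
side cover rect ((436.73004150390625, 335.9245910644531), (120.47923278808594, 171.31411743164062), 64.26738739013672) 9.363737117623714
side rim ((420.8509521484375, -315.4584655761719), 37.365421295166016) [ 98.17396284 105.3324575 ]
lugs z 164 61.33633008059428
top (np.float64(2.3766005519557325), array([507.75, -21.25]), np.float64(167.66276776247346))
side (np.float64(4.0523060764339185), array([504.75, -22.75]), np.float64(168.65699955378776))
(np.float64(3.9988550267741516), array([440.75, 339.75]), np.float64(-25.51255250492183))
```

View pics/crop.png

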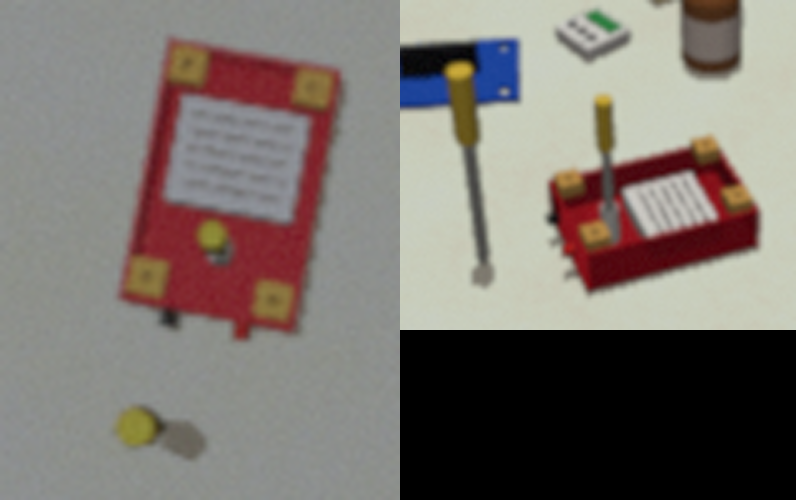

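The crop shows the short probe in the tank's sleeve, at (211,235) in its left panel and (605,125) in its right. The look-alike at (137,427) is longer and stands on the bench, so the tank one is my choice. Probe top is about (463,-13,179). First I'll traverse above it.

```bash
python3 -m handwheel '[-0.0605,-0.064,-0.01,0,0,0,-1,-0.0605,-0.064,-0.01,0,0,0,-1,-0.0605,-0.064,-0.01,0,0,0,-1,-0.0605,-0.064,-0.01,0,0,0,-1,-0.0605,-0.064,-0.01,0,0,0,-1]' 40
python3 -m handwheel '[-0.0605,-0.064,0,0,0,0,-1,-0.0605,-0.064,0,0,0,0,-1,-0.0605,-0.064,0,0,0,0,-1,-0.0605,-0.064,0,0,0,0,-1,-0.0605,-0.064,0,0,0,0,-1]'
python3 -m handwheel '[-0.0605,-0.064,0,0,0,0,-1,-0.0605,-0.064,0,0,0,0,-1,-0.0605,-0.064,0,0,0,0,-1,-0.0605,-0.064,0,0,0,0,-1,-0.0605,-0.064,0,0,0,0,-1]'
python3 -m handwheel '[0,0,0,0,0,0,-1,0,0,0,0,0,0,-1]'
python3 - <<'E'
from h import *
s=bot.get_state();Rm=R.from_rotvec(s['eef_rot']).as_matrix();print(s['t'],s['q'].round(2),Rm.round(3))
print((Rm.T@(np.array([463,-13,209])-s['ee_pos'])/500).round(4))
for n in('side','top'):
    P,D=bot.capture(n);cv2.imwrite(f'pics/{n}1.png',P[...,::-1]);np.save(f'{n}1.npy',D)
E
```

```text
t: 1.5
ee_pos: [243.8, 367.2, 329.3]
eef_rot: [0.365, 3.12, 0.001]
wrist_force: [0.9, 0.4, 0.3]
finger_gap: 85.6
finger_force: 0.0
t: 2.0
ee_pos: [353.8, 176.4, 329.2]
eef_rot: [0.366, 3.119, 0.001]
wrist_force: [1.2, 0.1, 0.6]
finger_gap: 85.4
finger_force: 0.0
t: 2.5
ee_pos: [464.0, -14.5, 329.1]
eef_rot: [0.367, 3.119, 0.001]
wrist_force: [-0.5, 0.3, 0.2]
finger_gap: 84.9
finger_force: 0.0
t: 2.7
ee_pos: [463.5, -13.4, 328.6]
eef_rot: [-0.37, -3.119, -0.001]
wrist_force: [-0.1, -0.4, -0.1]
finger_gap: 85.3
finger_force: 0.0
2.7 [-0.18  0.09  1.68  0.    1.37 -1.51] [[-0.972  0.234 -0.001]
 [ 0.234  0.972  0.001]
 [ 0.001  0.001 -1.   ]]
[0.0009 0.0003 0.2392]
```

```bash
python3 -m handwheel '[0,0,0.06,0,0,0,-1,0,0,0.06,0,0,0,-1,0,0,0.06,0,0,0,-1,0,0,0.04,0,0,0,-1,0,0,0.02,0,0,0,-1]' 40
python3 -m handwheel '[0,0,0,0,0,0,0.6,0,0,0,0,0,0,1,0,0,0,0,0,0,1,0,0,0,0,0,0,1,0,0,0,0,0,0,1]' 40
python3 -m handwheel '[0,0,0,0,0,0,1,0,0,0,0,0,0,1,0,0,0,0,0,0,1]' 40
```

```text
t: 3.3
ee_pos: [461.7, -11.0, 207.4]
eef_rot: [-0.362, -3.117, -0.001]
wrist_force: [-0.1, 0.2, 0.0]
finger_gap: 85.5
finger_force: 0.0
t: 3.8
ee_pos: [463.9, -12.8, 209.8]
eef_rot: [0.366, 3.118, -0.0]
wrist_force: [0.7, -0.9, 2.6]
finger_gap: 16.5
finger_force: 38.8
t: 4.1
ee_pos: [464.0, -12.8, 209.7]
eef_rot: [0.366, 3.118, 0.0]
wrist_force: [1.0, -0.8, 5.4]
finger_gap: 17.0
finger_force: 39.0
```

```bash
python3 -m handwheel '[0,0,-0.02,0,0,0,1,0,0,-0.04,0,0,0,1,0,0,-0.05,0,0,0,1,0,0,-0.05,0,0,0,1,0,0,-0.05,0,0,0,1]'
python3 -m handwheel '[0,0,-0.05,0,0,0,1,0,0,0,0,0,0,1,0,0,0,0,0,0,1]'
python3 - <<'E'
from h import *
s=bot.get_state();print(s['q'].round(2))
for n in('side','top'):
    P,D=bot.capture(n);cv2.imwrite(f'pics/{n}2.png',P[...,::-1]);np.save(f'{n}2.npy',D)
    for q in('probe','beaker'):print(n,q,[(np.round(m['centre']).tolist(),round(m['score'],2)) for m in bot.mark_of(n,q)])
Rm=R.from_rotvec(s['eef_rot']).as_matrix()
print((Rm.T@(np.array([421.5,-316,s['ee_pos'][2]])-s['ee_pos'])/500).round(4))
S=cv2.imread('pics/side2.png');cv2.imwrite('pics/s2.png',cv2.resize(S[60:310,130:380],None,fx=2.4,fy=2.4,interpolation=cv2.INTER_CUBIC))
E
```

```text
t: 4.6
ee_pos: [463.0, -12.7, 315.0]
eef_rot: [-0.367, -3.119, -0.0]
wrist_force: [0.5, 0.4, -1.4]
finger_gap: 17.1
finger_force: 39.0
t: 4.9
ee_pos: [463.2, -12.7, 338.9]
eef_rot: [0.366, 3.12, 0.0]
wrist_force: [-0.3, 1.1, -0.5]
finger_gap: 16.9
finger_force: 39.0
[-0.18  0.09  1.66  0.    1.39 -1.51]
side probe [([344.0, 32.0, 2.0], 0.93), ([459.0, -11.0, 134.0], 0.64), ([762.0, -51.0, -1.0], 0.57)]
side beaker []
top probe [([343.0, 32.0, -5.0], 0.65)]
top beaker [([426.0, -318.0, -3.0], 0.86)]
[-5.950e-02 -6.095e-01 -1.000e-04]
```

View pics/s2.png

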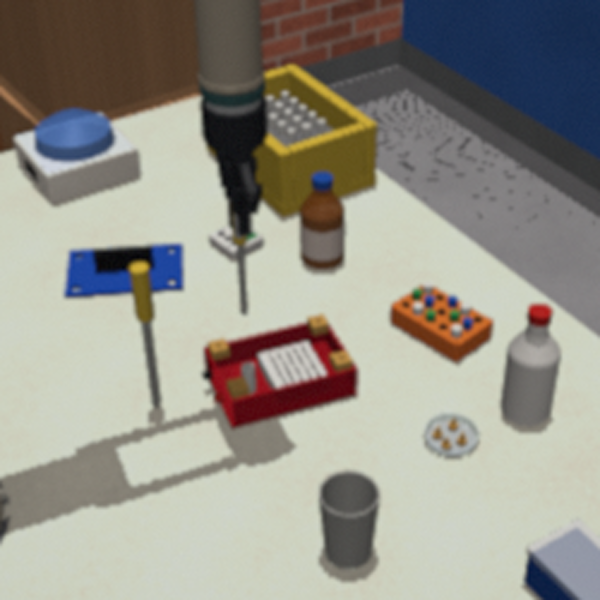

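The probe hangs upright in the gripper, tip at (244,312), clear of the tank; the beaker is at (349,520). Next I carry it over.

```bash
python3 -m handwheel '[-0.004,-0.045,0,0,0,0,1,-0.0085,-0.085,0,0,0,0,1,-0.0085,-0.085,0,0,0,0,1,-0.0085,-0.085,0,0,0,0,1,-0.0085,-0.085,0,0,0,0,1]'
python3 -m handwheel '[-0.0085,-0.085,0,0,0,0,1,-0.0085,-0.085,0,0,0,0,1,-0.0045,-0.0545,0,0,0,0,1,0,0,0,0,0,0,1,0,0,0,0,0,0,1]'
python3 - <<'E'
from h import *
s=bot.get_state();print(s['q'].round(2))
for n in('side','top'):
    P,D=bot.capture(n);cv2.imwrite(f'pics/{n}3.png',P[...,::-1])
    C=cloud(n,D);be=(abs(C[...,0]-424)<60)&(abs(C[...,1]+318)<60)&(D>0)&(C[...,2]>85)&(C[...,2]<108);c=C[be]
    print(n,'rim',len(c),cv2.minEnclosingCircle(c[:,:2].astype(np.float32)))
    for q in('probe','beaker'):print(n,q,[(np.round(m['centre']).tolist(),round(m['score'],2)) for m in bot.mark_of(n,q)])
S=cv2.imread('pics/side3.png');cv2.imwrite('pics/s3.png',cv2.resize(S[100:325,200:350],None,fx=2.6,fy=2.6,interpolation=cv2.INTER_CUBIC))
E
```

```text
t: 5.7
ee_pos: [436.8, -205.8, 338.4]
eef_rot: [-0.366, -3.12, -0.001]
wrist_force: [0.1, -0.4, -0.0]
finger_gap: 17.2
finger_force: 39.2
t: 6.2
ee_pos: [421.5, -316.1, 338.0]
eef_rot: [-0.369, -3.119, -0.003]
wrist_force: [0.2, -0.3, 0.2]
finger_gap: 17.2
finger_force: 39.2
[-0.78  0.19  1.54  0.    1.42 -2.11]
side rim 266 ((421.2041015625, -317.09466552734375), 38.257144927978516)
side probe [([418.0, -316.0, 136.0], 0.69), ([345.0, 35.0, 0.0], 0.65)]
side beaker []
top rim 30 ((418.0386657714844, -314.08587646484375), 34.121368408203125)
top probe [([347.0, 34.0, -2.0], 0.55), ([438.0, 337.0, -2.0], 0.31)]
top beaker [([422.0, -317.0, -2.0], 0.5)]
```

View pics/s3.png

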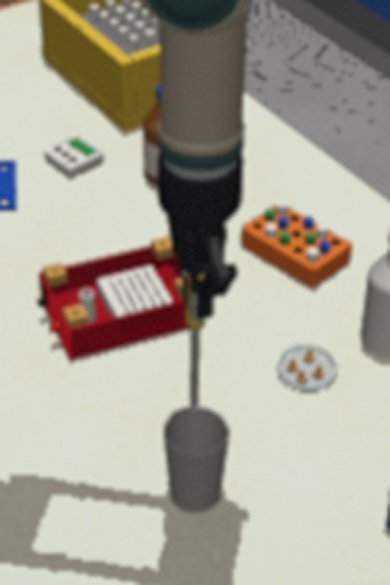

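The probe is centred over the beaker: the rod runs down to the rim at (195,405). I lower it now.

```bash
python3 -m handwheel '[0,0,0.05,0,0,0,1,0,0,0.06,0,0,0,1,0,0,0.06,0,0,0,1,0,0,0.05,0,0,0,1,0,0,0.03,0,0,0,1]'
python3 -m handwheel '[0,0,0.004,0,0,0,1,0,0,0,0,0,0,1]'
```

```text
t: 7.0
ee_pos: [421.3, -314.6, 212.0]
eef_rot: [-0.364, -3.118, -0.003]
wrist_force: [0.8, -0.2, -0.5]
finger_gap: 16.8
finger_force: 39.2
t: 7.2
ee_pos: [422.0, -315.7, 212.0]
eef_rot: [-0.365, -3.12, -0.0]
wrist_force: [0.5, 0.3, -0.2]
finger_gap: 16.9
finger_force: 39.2
```

```bash
python3 -m handwheel '[0,0,0.006,0,0,0,1,0,0,0.004,0,0,0,1,0,0,0,0,0,0,1]'
```

```text
t: 7.5
ee_pos: [421.9, -316.1, 207.3]
eef_rot: [0.366, 3.119, -0.001]
wrist_force: [-0.0, 0.6, -1.0]
finger_gap: 16.9
finger_force: 39.2
```

```bash
python3 -m handwheel '[0,0,0,0,0,0,0.5,0,0,0,0,0,0,0.2,0,0,0,0,0,0,-0.2,0,0,0,0,0,0,-0.6,0,0,0,0,0,0,-1]'
python3 -m handwheel '[0,0,0,0,0,0,-1,0,0,0,0,0,0,-1]'
python3 -m handwheel '[0,0,-0.02,0,0,0,-1,0,0,-0.03,0,0,0,-1,0,0,-0.05,0,0,0,-1,0,0,-0.07,0,0,0,-1,0,0,-0.07,0,0,0,-1]'
python3 - <<'E'
from h import *
s=bot.get_state();print(s['t'])
for n in('side','top'):
    P,D=bot.capture(n);cv2.imwrite(f'pics/{n}4.png',P[...,::-1])
    for q in('probe','beaker','cover','cover_hole0'):print(n,q,[(np.round(m['centre']).tolist(),round(m['score'],2)) for m in bot.mark_of(n,q)])
S=cv2.imread('pics/side4.png');cv2.imwrite('pics/s4.png',cv2.resize(S[100:325,200:350],None,fx=2.6,fy=2.6,interpolation=cv2.INTER_CUBIC))
E
```

```text
t: 8.0
ee_pos: [421.8, -316.1, 206.9]
eef_rot: [0.366, 3.12, 0.0]
wrist_force: [-0.3, -0.5, 0.4]
finger_gap: 75.9
finger_force: 0.0
t: 8.2
ee_pos: [421.8, -316.0, 206.8]
eef_rot: [-0.366, -3.12, -0.0]
wrist_force: [0.1, 0.5, -0.5]
finger_gap: 85.1
finger_force: 0.0
t: 8.7
ee_pos: [421.6, -315.9, 328.6]
eef_rot: [-0.366, -3.12, -0.0]
wrist_force: [1.1, -1.7, 0.5]
finger_gap: 85.4
finger_force: 0.0
8.7
side probe [([346.0, 32.0, 1.0], 0.81), ([441.0, 339.0, -2.0], 0.71)]
side beaker [([421.0, -317.0, -2.0], 0.85)]
side cover [([442.0, 336.0, 2.0], 0.67)]
side cover_hole0 [([354.0, 331.0, 1.0], 0.92), ([529.0, 342.0, 3.0], 0.76), ([487.0, 271.0, -1.0], 0.69), ([391.0, 408.0, -0.0], 0.57), ([758.0, -242.0, -1.0], 0.32)]
top probe [([345.0, 32.0, -4.0], 0.64)]
top beaker [([427.0, -317.0, -0.0], 0.49)]
top cover [([441.0, 339.0, 1.0], 0.8)]
top cover_hole0 [([484.0, 270.0, -2.0], 0.95), ([391.0, 406.0, 5.0], 0.81), ([352.0, 332.0, -3.0], 0.75), ([526.0, 347.0, -2.0], 0.73), ([600.0, -518.0, 3.0], 0.64), ([430.0, -50.0, 60.0], 0.32), ([440.0, 336.0, -0.0], 0.15)]
```

View pics/s4.png

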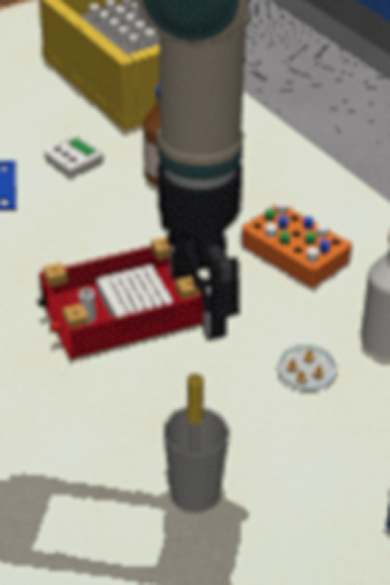

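The probe stands in the beaker, yellow end at (195,398), clear of the fingers. Now I go over to the cover.

```bash
python3 -m handwheel '[0.018,0.085,0,0,0,0,-1,0.018,0.085,0,0,0,0,-1,0.018,0.085,0,0,0,0,-1,0.018,0.085,0,0,0,0,-1,0.018,0.085,0,0,0,0,-1]'
python3 -m handwheel '[0.018,0.085,0,0,0,0,-1,0.018,0.085,0,0,0,0,-1,0.018,0.085,0,0,0,0,-1,0.018,0.085,0,0,0,0,-1,0.018,0.085,0,0,0,0,-1]'
python3 -m handwheel '[0.018,0.085,0,0,0,0,-1,0.018,0.085,0,0,0,0,-1,0.018,0.085,0,0,0,0,-1,0.018,0.085,0,0,0,0,-1,0.018,0.085,0,0,0,0,-1]'
python3 -m handwheel '[0,0,0,0,0,0.07,-1,0,0,0,0,0,0.07,-1,0,0,0,0,0,0,-1]'
python3 - <<'E'
from m import *
s=bot.get_state();Rm=R.from_rotvec(s['eef_rot']).as_matrix()
print('yaw y',np.degrees(np.arctan2(Rm[1,1],Rm[0,1])),s['q'].round(2),Rm[:,2].round(3))
for n in('side','top'):
    P,D=bot.capture(n);cv2.imwrite(f'pics/{n}5.png',P[...,::-1]);I=P[...,::-1].copy()
    C=cloud(n,D);hsv=cv2.cvtColor(I,cv2.COLOR_BGR2HSV)
    bl=(hsv[...,0]>100)&(hsv[...,0]<125)&(hsv[...,1]>150)&(abs(C[...,0]-440)<120)&(abs(C[...,1]-335)<120)&(D>0)
    r=cv2.minAreaRect(C[bl][:,:2].astype(np.float32));print(n,'cover rect',r)
print((Rm.T@(np.array([439,338,84])-s['ee_pos'])/500).round(4))
for o in ([[354,331],[529,342],[487,271],[391,408]],[[484,270],[391,406],[352,332],[526,347]],[[393,406],[487,270],[527,348],[356,335]]): print(fit(HM,np.array(o,float)))
# handle axis from initial images
for n in('top','side'):
    D=np.load(f'{n}0.npy');I=cv2.imread(f'pics/{n}0.png');C=cloud(n,D);h=cv2.cvtColor(I,cv2.COLOR_BGR2HSV)
    b=(h[...,2]<60)&(D>0)&(abs(C[...,0]-440)<70)&(abs(C[...,1]-335)<70)&(C[...,2]>35);c=C[b][:,:2].astype(np.float32);print(cv2.minAreaRect(c),c.mean(0))
E
```

```text
t: 9.7
ee_pos: [426.8, -97.3, 326.3]
eef_rot: [-0.368, -3.119, -0.001]
wrist_force: [1.1, 0.0, -0.1]
finger_gap: 85.2
finger_force: 0.0
t: 10.2
ee_pos: [432.2, 120.0, 326.5]
eef_rot: [-0.366, -3.12, 0.0]
wrist_force: [0.6, -0.9, 0.2]
finger_gap: 84.9
finger_force: 0.0
t: 10.7
ee_pos: [437.7, 337.2, 326.2]
eef_rot: [-0.366, -3.119, 0.001]
wrist_force: [0.4, -0.3, 0.9]
finger_gap: 85.4
finger_force: 0.0
t: 11.0
ee_pos: [437.8, 335.9, 326.0]
eef_rot: [-0.704, -3.06, 0.002]
wrist_force: [-0.1, 0.4, -0.2]
finger_gap: 85.3
finger_force: 0.0
yaw y 64.07531370614984 [ 0.53  0.23  1.51  0.    1.4  -0.59] [-0.002 -0.001 -1.   ]
side cover rect ((435.996337890625, 334.14605712890625), (122.52806091308594, 169.73934936523438), 62.69564437866211)
top cover rect ((438.24053955078125, 339.1239013671875), (115.698486328125, 173.58692932128906), 63.50993347167969)
[-0.0007  0.0056  0.484 ]
(np.float64(4.321555124332008), array([440.25, 338.  ]), np.float64(154.27990075595895))
(np.float64(3.3675643255451178), array([438.25, 338.75]), np.float64(154.6397972356784))
(np.float64(3.9988550267741516), array([440.75, 339.75]), np.float64(-25.51255250492183))
((439.0970764160156, 337.6831359863281), (14.877055168151855, 85.58404541015625), 64.26342010498047) [439.17114 337.08292]
((440.15631103515625, 336.98712158203125), (22.87744140625, 81.29843139648438), 62.88594055175781) [435.42035 333.90128]
```

```bash
python3 -m handwheel '[0,0.005,0.08,0,0,0,-1,0,0,0.09,0,0,0,-1,0,0,0.09,0,0,0,-1,0,0,0.09,0,0,0,-1,0,0,0.06,0,0,0,-1]' 80
python3 -m handwheel '[0,0,0.04,0,0,0,-1,0,0,0.025,0,0,0,-1,0,0,0.009,0,0,0,-1,0,0,0,0,0,0,-1]'
```

```text
t: 11.6
ee_pos: [438.0, 336.4, 119.1]
eef_rot: [-0.704, -3.059, 0.004]
wrist_force: [0.5, 0.3, -0.2]
finger_gap: 85.1
finger_force: 0.0
t: 12.0
ee_pos: [439.5, 337.6, 85.0]
eef_rot: [0.706, 3.061, 0.0]
wrist_force: [0.8, 0.1, -0.4]
finger_gap: 85.1
finger_force: 0.0
```

```bash
python3 -m handwheel '[0,0,0,0,0,0,0.5,0,0,0,0,0,0,0.8,0,0,0,0,0,0,1,0,0,0,0,0,0,1,0,0,0,0,0,0,1]' 80
python3 -m handwheel '[0,0,0,0,0,0,1,0,0,0,0,0,0,1]'
```

```text
t: 12.5
ee_pos: [439.7, 338.1, 85.7]
eef_rot: [0.707, 3.06, 0.002]
wrist_force: [2.5, 0.6, -1.8]
finger_gap: 14.5
finger_force: 77.9
t: 12.7
ee_pos: [439.7, 338.1, 85.7]
eef_rot: [0.706, 3.06, 0.002]
wrist_force: [-0.0, 0.7, 5.5]
finger_gap: 14.8
finger_force: 79.0
```

```bash
python3 -m handwheel '[0,0,-0.02,0,0,0,1,0,0,-0.04,0,0,0,1,0,0,-0.06,0,0,0,1,0,0,-0.06,0,0,0,1,0,0,-0.04,0,0,0,1]'
python3 -m handwheel '[0,0,0,0,0,-0.08,1,0,0,0,0,0,-0.08,1,0,0,0,0,0,0,1]'
cat > w.py <<'E'
from m import *
def look(n,zc,N=4,cen=None):
    out={'tank':[],'cover':[]}
    for _ in range(N):
        P,D=bot.capture(n)
        for k,z in(('tank',60),('cover',zc)):
            for m in bot.mark_of(n,k+'_hole0'):
                uv=proj(n,m['centre'])[0];c=np.array(m['centre']);out[k].append((c,m['score'],uv))
    return out,P,D
E
python3 - <<'E'
from w import *
s=bot.get_state();Rm=R.from_rotvec(s['eef_rot']).as_matrix();print(s['ee_pos'],'yaw y',np.degrees(np.arctan2(Rm[1,1],Rm[0,1])),Rm[:,2].round(4),s['t'])
A={'tank':(np.array([506,-21.5]),-11.3,60),'cover':(s['ee_pos'][:2],np.degrees(np.arctan2(Rm[1,1],Rm[0,1]))-90,s['ee_pos'][2]-85.7)}
for n in('top','side'):
    o,P,D=look(n,0,4);cv2.imwrite(f'pics/{n}6.png',P[...,::-1])
    for k,(c,yaw,z) in A.items():
        r=np.radians(yaw);Rr=np.array([[np.cos(r),-np.sin(r)],[np.sin(r),np.cos(r)]]);nom=HM@Rr.T+c
        res=[]
        for j,h in enumerate(nom):
            g=[m[0] for m in o[k] if np.linalg.norm(m[0][:2]-h)<20 and m[1]>.4]
            if g: res.append((j,len(g),np.mean(g,0)))
        for j,N,g in res: print(n,k,j,N,g.round(1),(g[:2]-nom[j]).round(1))
        if len(res)>2: print(n,k,fit(HM,np.array([g[:2] for _,_,g in res])))
E
```

```text
t: 13.2
ee_pos: [439.2, 337.5, 196.6]
eef_rot: [0.706, 3.061, 0.001]
wrist_force: [0.7, 0.3, -2.9]
finger_gap: 15.1
finger_force: 78.4
t: 13.5
ee_pos: [438.5, 337.2, 194.7]
eef_rot: [-0.317, -3.124, 0.002]
wrist_force: [0.1, -0.4, -3.6]
finger_gap: 14.1
finger_force: 78.4
[438.52206815 337.15694642 194.66075036] yaw y 78.3953301732693 [-0.0014 -0.001  -1.    ] 13.5
top tank 0 4 [586.2   5.   59.6] [ 0.2 -1.4]
top tank 1 3 [445.6  39.4  60.7] [2.7 4.4]
top tank 2 4 [429.2 -50.   61.3] [ 3.2 -0.6]
top tank 3 3 [570.  -78.8  60.5] [ 0.8 -0.9]
top tank (np.float64(3.0945492255126084), array([507.75208333, -21.11666667]), np.float64(-12.138552212869714))
top cover 0 4 [518.8 366.8 106.1] [0.1 2.2]
top cover 1 4 [374.4 393.2 111.6] [-1.3 -0.8]
top cover 2 4 [357.9 312.  108.4] [-0.5  2.3]
top cover 3 4 [500.6 281.  107.4] [-0.8  0.7]
top cover (np.float64(1.6599846789661683), array([437.90625, 338.2375 ]), np.float64(-11.41530086130623))
side tank 0 3 [583.3   4.5  58.9] [-2.7 -1.9]
side tank 1 4 [441.6  36.2  58.5] [-1.2  1.3]
side tank 2 4 [428.2 -52.5  62.1] [ 2.2 -3.2]
side tank 3 4 [567.3 -76.5  60.6] [-1.8  1.5]
side tank (np.float64(2.84580795221234), array([505.1       , -22.07083333]), np.float64(-10.86317612134959))
side cover 0 4 [522.  364.4 111.6] [ 3.3 -0.2]
side cover 1 4 [375.  392.6 109.4] [-0.6 -1.3]
side cover 2 4 [359.3 306.8 109. ] [ 0.9 -2.9]
side cover 3 4 [503.8 281.1 110.3] [2.4 0.7]
side cover (np.float64(2.2327464441684697), array([440.025  , 336.24375]), np.float64(-10.705700574153179))
```

```bash
cat > lug.py <<'E'
from m import *
def lugs(n,I):
    h=cv2.cvtColor(I,cv2.COLOR_BGR2HSV).astype(int)
    w=((h[...,0]>10)&(h[...,0]<33)&(h[...,1]>90)&(h[...,2]>90)).astype(np.uint8)
    k,L,st,ce=cv2.connectedComponentsWithStats(w)
    nom=[[585,7],[570,-77],[442,35],[427,-49]];o=[]
    for q in nom:
        p=proj(n,[q+[60]])[0];d=np.linalg.norm(ce-p,axis=1);d[0]=99;d[st[:,4]<10]=99;i=d.argmin();o.append(onplane(n,ce[i],60)[0,:2]) if d[i]<5 else 0
    return np.array(o)
def cover(n,I,c,z):
    h=cv2.cvtColor(I,cv2.COLOR_BGR2HSV).astype(int);p=proj(n,[[*c,z]])[0]
    v,u=np.mgrid[:384,:512];w=(h[...,0]>100)&(h[...,0]<125)&(h[...,1]>130)&(np.hypot(u-p[0],v-p[1])<55)
    w=cv2.morphologyEx(w.astype(np.uint8),cv2.MORPH_OPEN,np.ones((2,2)))
    k,L,st,ce=cv2.connectedComponentsWithStats(w);i=1+st[1:,4].argmax()
    uv=np.c_[u[L==i],v[L==i]];return cv2.minAreaRect(onplane(n,uv,z)[:,:2].astype(np.float32)),len(uv)
LM=np.array([[78,48],[-78,48],[-78,-48],[78,-48.]])*.97
E
python3 - <<'E'
from lug import *
for n,z in(('top',115),('side',112)):
    for f in('0','6'):
        I=cv2.imread(f'pics/{n}{f}.png');o=lugs(n,I);print(n,f,o.round(1).tolist(),[fit(M,o) for M in(HM,LM)] if len(o)==4 else '')
    print(cover(n,I,(438.5,337.2),z))
E
```

```text
top 0 [[585.6, 6.7], [568.7, -77.9], [442.9, 35.3], [426.0, -49.0]] [(np.float64(0.2891508803350007), array([505.79158991, -21.22013201]), np.float64(-11.384095184718763)), (np.float64(4.028699469264382), array([505.79158991, -21.22013201]), np.float64(-11.383404919018556))]
top 6 [[585.7, 6.2], [568.6, -77.7], [443.2, 35.5], [426.2, -49.0]] [(np.float64(0.3644601384415864), array([505.9065763 , -21.25819326]), np.float64(-11.473200818389548)), (np.float64(4.262062171270813), array([505.9065763 , -21.25819326]), np.float64(-11.472985693333667))]
(((435.3682861328125, 333.9688720703125), (118.06561279296875, 173.7267608642578), 78.24250030517578), 932)
side 0 [[584.6, 4.3], [568.4, -78.2], [442.1, 31.0], [426.4, -51.2]] [(np.float64(1.336934680316908), array([505.3669587 , -23.49154874]), np.float64(-10.761223971250262)), (np.float64(5.333450664376173), array([505.3669587 , -23.49154874]), np.float64(-10.763368675919171))]
side 6 [[583.5, 3.2], [568.2, -77.9], [442.2, 30.6], [426.4, -51.2]] [(np.float64(1.8452926786719104), array([505.09014008, -23.81742866]), np.float64(-10.820787517338843)), (np.float64(5.8410131582352705), array([505.09014008, -23.81742866]), np.float64(-10.820471105916395))]
(((440.555419921875, 335.9638977050781), (118.43833923339844, 173.60592651367188), 77.7220230102539), 656)
```

```bash
python3 -m handwheel '[-0.014,-0.034,0,0,0,0,1,-0.026,-0.064,0,0,0,0,1,-0.03,-0.074,0,0,0,0,1,-0.03,-0.074,0,0,0,0,1,-0.03,-0.074,0,0,0,0,1]'
python3 -m handwheel '[-0.03,-0.074,0,0,0,0,1,-0.03,-0.074,0,0,0,0,1,-0.03,-0.074,0,0,0,0,1,-0.028,-0.068,0,0,0,0,1,-0.018,-0.044,0,0,0,0,1]'
python3 -m handwheel '[-0.01,-0.022,0,0,0,0,1,0,0,0,0,0,0,1,0,0,0,0,0,0,1]'
python3 - <<'E'
from w import *
s=bot.get_state();Rm=R.from_rotvec(s['eef_rot']).as_matrix();yaw=np.degrees(np.arctan2(Rm[1,1],Rm[0,1]))-90;print(s['ee_pos'].round(1),yaw,Rm[:,2].round(4),s['t'])
print((Rm.T@(np.array([506,-21.5,160.7])-s['ee_pos'])/500).round(4))
r=np.radians(yaw);nom=HM@np.array([[np.cos(r),-np.sin(r)],[np.sin(r),np.cos(r)]]).T+s['ee_pos'][:2]
for n in('top','side'):
    o,P,D=look(n,0,3);cv2.imwrite(f'pics/{n}7.png',P[...,::-1]);res=[]
    for j,h in enumerate(nom):
        g=[m[0] for m in o['cover'] if np.linalg.norm(m[0][:2]-h)<18 and m[0][2]>85]
        if g: res.append(np.mean(g,0));print(n,j,len(g),res[-1].round(1),(res[-1][:2]-h).round(1))
    if len(res)>2: print(fit(HM,np.array(res)[:,:2]))
a,b=[cv2.imread(f'pics/{n}7.png') for n in('top','side')]
cv2.imwrite('pics/c7.png',np.hstack([cv2.resize(a[155:255,205:305],(400,400),interpolation=cv2.INTER_CUBIC),cv2.resize(b[140:260,180:300],(400,400),interpolation=cv2.INTER_CUBIC)]))
E
```

```text
t: 15.2
ee_pos: [470.9, 166.5, 195.1]
eef_rot: [0.316, 3.125, 0.0]
wrist_force: [0.2, -0.4, -3.2]
finger_gap: 14.7
finger_force: 78.5
t: 15.7
ee_pos: [504.4, -12.0, 195.2]
eef_rot: [0.32, 3.124, -0.001]
wrist_force: [0.7, 0.5, -3.5]
finger_gap: 14.7
finger_force: 78.6
t: 16.0
ee_pos: [506.1, -20.3, 194.8]
eef_rot: [-0.318, -3.125, -0.002]
wrist_force: [-0.5, -0.5, -4.3]
finger_gap: 14.3
finger_force: 78.7
[506.1 -20.3 194.8] -11.611881758701713 [-7.0e-04  1.3e-03 -1.0e+00] 16.0
[-0.0003 -0.0024  0.0681]
top 1 3 [441.5  33.2 111.1] [-1.8 -3.3]
top 2 3 [424.6 -45.7 108.2] [-1.3  2.1]
side 0 3 [588.5   5.5 112.5] [ 2.2 -1.5]
side 1 3 [443.5  35.2 110.2] [ 0.2 -1.2]
side 2 3 [424.  -51.7 106.5] [-2.  -3.9]
side 3 3 [571.8 -77.5 110.1] [ 2.8 -0.4]
(np.float64(3.068236404898812), array([506.93333333, -22.11666667]), np.float64(-11.070746170501856))
```

View pics/c7.png

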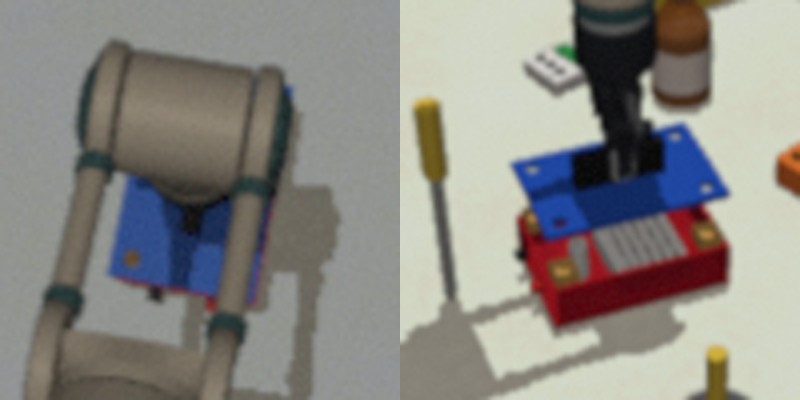

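The cover is level over the tank. In the top view brass shows through its hole at (131,258), and in the side view the plate hangs clear above the lugs. I lower it to about 15 mm above them.

```bash
python3 -m handwheel '[0,-0.002,0.016,0,0,0,1,0,0,0.02,0,0,0,1,0,0,0.02,0,0,0,1,0,0,0.01,0,0,0,1,0,0,0,0,0,0,1]'
python3 -m handwheel '[0,0,0,0,0,0,1,0,0,0,0,0,0,1]'
python3 - <<'E'
from w import *
s=bot.get_state();Rm=R.from_rotvec(s['eef_rot']).as_matrix();yaw=np.degrees(np.arctan2(Rm[1,1],Rm[0,1]))-90;print(s['ee_pos'].round(1),yaw,Rm[:,2].round(4),s['t'],s['wrist_force'].round(1))
r=np.radians(yaw);nom=HM@np.array([[np.cos(r),-np.sin(r)],[np.sin(r),np.cos(r)]]).T+s['ee_pos'][:2]
acc={}
for n in('top','side'):
    acc[n]=np.mean([bot.capture(n)[0].astype(float) for _ in range(6)],0)
    for j,h in enumerate(nom):
        for nm,z,c in(('cov',81,h),):print(n,j,proj(n,[[*h,81]]).round(1),proj(n,[[*h,75]]).round(1),proj(n,[[*h,60]]).round(1))
def crop(n,x,y,w,h,s):return cv2.resize(acc[n][y:y+h,x:x+w,::-1],None,fx=s,fy=s,interpolation=cv2.INTER_CUBIC).clip(0,255)
cv2.imwrite('pics/c8.png',np.hstack([crop('top',225,190,50,50,8),crop('side',205,165,80,80,5)]))
np.savez('acc8.npz',**acc)
for n in('side',):
    o,P,D=look(n,0,3);res=[]
    for j,h in enumerate(nom):
        g=[m[0] for m in o['cover'] if np.linalg.norm(m[0][:2]-h)<18 and m[0][2]>65]
        if g: res.append(np.mean(g,0));print(n,j,len(g),res[-1].round(1),(res[-1][:2]-h).round(1))
    if len(res)>2: print(fit(HM,np.array(res)[:,:2]))
E
```

```text
t: 17.4
ee_pos: [505.5, -22.1, 160.5]
eef_rot: [-0.317, -3.123, -0.001]
wrist_force: [-0.2, -0.1, -3.6]
finger_gap: 14.7
finger_force: 78.7
t: 17.6
ee_pos: [506.6, -22.2, 162.2]
eef_rot: [0.317, 3.125, 0.0]
wrist_force: [-0.6, -0.3, -3.0]
finger_gap: 14.6
finger_force: 78.7
[506.6 -22.2 162.2] -11.594358572366914 [ 9.e-04 -1.e-04 -1.e+00] 17.6 [-0.6 -0.3 -3. ]
top 0 [[247.3 176.3]] [[247.4 176.6]] [[247.6 177.2]]
top 1 [[238.8 219.3]] [[238.9 219.4]] [[239.2 219.6]]
top 2 [[264.3 224.2]] [[264.3 224.3]] [[264.4 224.5]]
top 3 [[272.6 181.2]] [[272.6 181.4]] [[272.6 182. ]]
side 0 [[262.5 189. ]] [[262.5 190.4]] [[262.5 194. ]]
side 1 [[220.3 199.1]] [[220.4 200.5]] [[220.7 204. ]]
side 2 [[228.4 215.4]] [[228.5 216.8]] [[228.7 220.4]]
side 3 [[272.1 204.5]] [[272.1 205.9]] [[272.1 209.5]]
side 0 3 [589.7   4.9  78.1] [ 2.9 -0.3]
side 1 2 [442.3  32.8  77.2] [-1.5 -1.8]
side 2 3 [425.7 -51.2  74.8] [-0.7 -1.5]
side 3 3 [570.7 -80.3  76.8] [ 1.2 -1.3]
(np.float64(2.582446700694618), array([507.10833333, -23.45416667]), np.float64(-11.228836821122304))[ WARN:0@10.769] global loadsave.cpp:1063 imwrite_ Unsupported depth image for selected encoder is fallbacked to CV_8U.
```

View pics/c8.png

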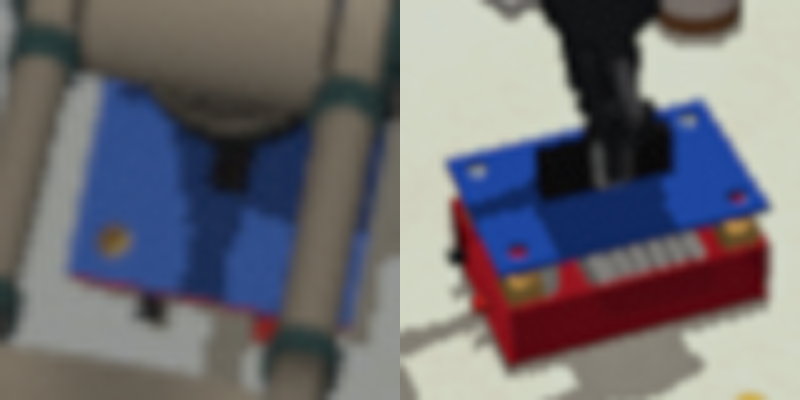

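Run:
```python
from lug import *
from w import look
A=np.load('acc8.npz')
s=bot.get_state();print(s['ee_pos'])
def hole(n,p,r=6):
    I=A[n];v,u=np.mgrid[:384,:512]
    # blueness: b-r ; weight = deficit relative to surrounding blue
    B=I[...,2]-I[...,0];m=np.hypot(u-p[0],v-p[1])<r;ref=np.percentile(B[m],70);w=np.where(np.hypot(u-p[0],v-p[1])<4,np.clip(ref-B-12,0,None),0)
    return np.array([(w*u).sum(),(w*v).sum()])/w.sum(),ref
h1,ref=hole('top',(239,219.9));print('top hole1',h1,ref,'cover z81',onplane('top',h1,81).round(1),'z75',onplane('top',h1,75).round(1))
T=cv2.imread('pics/top0.png')
H=[]
for p in((262.4,189.2),(220.4,199.2),(228.5,215.4),(272.3,204.5)):
    h,_=hole('side',p);H.append(onplane('side',h,80)[0,:2]);print(h.round(1),H[-1].round(1))
print(fit(HM,np.array(H)))
I=A['top'];print(I[214:226,233:246,2].round().astype(int)-I[214:226,233:246,0].round().astype(int));print(I[214:226,233:246].sum(2).round().astype(int))
```

```text
[506.26187786 -22.1585871  161.87638537]
top hole1 [238.77361516 219.64872214] 89.95 cover z81 [[442.5  34.6  81. ]] z75 [[442.8  34.9  75. ]]
[261.7 188.3] [587.4  10.9]
[219.8 198.2] [445.3  40.6]
[228.4 216.1] [425.4 -51.5]
[272.6 205.5] [568.7 -83. ]
(np.float64(4.953521615673168), array([506.67850309, -20.77403058]), np.float64(-11.988344927528308))
[[  0  18  56  87  90  91  91  91  90  90  91  90  90]
 [ -1  27  68  89  91  90  91  90  90  92  91  91  91]
 [ -1  29  73  90  92  91  88  90  91  92  91  90  91]
 [  3  35  78  90  86  71  64  75  87  91  91  92  92]
 [ 12  46  83  88  58  14  -2  26  67  89  91  90  91]
 [ 21  57  85  72  16 -36 -47 -20  42  85  91  92  91]
 [ 28  69  87  67   7 -46 -55 -31  37  85  92  91  89]
 [ 31  73  90  80  35 -13 -16  21  66  88  92  91  91]
 [ 34  78  91  88  74  53  52  72  87  91  91  91  91]
 [ 38  74  83  85  86  85  85  90  90  90  90  91  91]
 [  8  11  16  37  55  68  78  80  84  87  89  91  90]
 [ -2  -7 -12  -9  -4  -4   3  13  37  57  75  83  83]]
[[436 398 324 271 264 267 268 265 266 269 270 269 269]
 [431 383 308 274 270 267 266 268 268 267 268 266 266]
 [434 377 297 269 262 264 268 266 269 266 265 269 264]
 [432 368 287 269 266 262 255 265 270 269 268 266 266]
 [420 350 279 263 246 240 244 254 271 268 271 269 269]
 [402 325 277 260 241 219 226 272 292 271 267 268 266]
 [384 309 272 257 243 233 266 296 295 272 267 267 272]
 [382 299 269 264 259 269 298 300 284 270 271 269 270]
 [370 293 264 266 270 281 286 279 274 270 269 269 266]
 [354 284 270 268 268 270 274 270 270 269 266 269 270]
 [369 294 262 261 262 268 270 273 267 267 270 269 266]
 [418 388 337 289 272 262 264 255 251 249 258 263 268]]
```

In the averaged view the cover sits level above the lugs: brass shows through its hole at (113,239), within about 1 mm of the tank hole. Handing in.

```bash
python3 -c "
from workcell import bot
print(bot.finish_job())"
```

```text
the job is handed in; nothing more can be done
None
```

I handed the job in at about 18 s of the 56 s allowed (no verdict came back): the probe stands released in the beaker, and the gripper holds the cover level about 16 mm above the lugs, with the one hole checked precisely within about 1 mm.

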